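Check the knife gap of a plate coater with a taper gauge

TASK

Check the knife gap of the plate coater: push the white glass carrier plate along its rails, under the knife, until it is fully home against the end stop. Then take the taper gauge by its grey grip, lay it flat on the plate in line with the rails and slide its thin end under the middle of the knife until it drags snugly between plate and knife edge, without forcing the knife up. Finish while still holding the gauge there so that the gap can be read, and leave the beaker, the tape roll and the marker where they are.

Things in the scene. Friction and masses are not known exactly. Their poses are not given: they have to be found in the camera images.
- coater: plate coater, fixed on the bench: grey base 320 x 172 mm, two aluminium rails, steel bridge with two micrometer heads across it (x 19 to 49 mm, top at 98 mm, uprights at |y| > 67 mm). Origin on the bench surface, on the centre line; x runs along the rails the way the plate is pushed and the gauge slid in, z up. Rails from x = -200 to 90 mm carry the plate at z = 22 mm
- end_stop (a point): middle of the top edge of the steel end stop's face, which the plate's far end meets: coater x = 90 mm, y = 0, z = 27 mm (1 mm below the plate's top)
- channel (a point): near end of the open channel between the rails, on its floor (10 mm above the bench): coater x = -200 mm, y = 0. The channel is 64 mm wide and runs on under the plate, so closed fingers let down into it can push the plate's near end. Side guides, tops at z = 26 mm, leave the plate 2 mm of play a side
- plate: white opal glass carrier plate, 160 (its x, along the rails) x 110 x 6 mm, about 0.3 kg, loose on the rails. Origin at the centre of its underside. It starts 80 to 120 mm short of the stop, not yet under the knife; home, its origin is at coater x = 10 mm, y = 0, its top at z = 28 mm
- knife_edge (a point): middle of the lowest line of the knife, a steel bar across the rails under the bridge, 118 mm wide (y), with a rounded lower edge of 3 mm radius: at coater x = 28 mm, y = 0; its height over the coater's origin is 28 mm (top of the plate) plus the gap
- knife (a joint): height setting of the knife, 0 to 0.003 m, set differently each time and clamped: the gap between plate and knife edge is 3.5 mm plus this value. The clamp slips if the knife is pried up with some 60 N
- gauge: taper gauge, 170 mm long, 0.09 kg, lying flat on the bench: grey grip 70 x 20 x 26 mm (x, y, z), then a steel blade 18 mm wide. Origin at the centre of the grip's underside, x to the thin tip, z up. Underside flat over the whole length; blade 10 mm thick from x = 35 to 55 mm, then its upper side falls evenly, 1 in 10, to 2 mm at the tip, x = 135 mm
- gauge_tip (a point): middle of the gauge's thin end, on its underside. The blade meets the knife when the tip is about 10 x (gap - 2 mm) past the knife edge, so 15 to 45 mm; from there the drag along the slide rises by about 2 N per mm
- gauge_grip (a point): middle of the top of the gauge's grey grip, 26 mm above its underside; grip it across its 20 mm width
- beaker: clear beaker, 55 mm wide, 70 mm tall, on the bench beside the coater, on the side away from the robot. Origin at the centre of its underside
- label_tape: roll of cream tape, 48 mm wide, 18 mm tall, lying on the bench between the coater and the robot. Origin at the centre of its underside
- marker: blue marker pen, 134 mm long (its y), 12 mm thick, lying on the bench beside the coater, on the side away from the robot. Origin at the centre of its underside

How it is judged:
By the outcome, as a careful person would: the job done as asked, in the order asked, and still so for the second after the job is handed in, while the arm keeps its last pose, push and grip.
It also fails if it takes over 72 s, if anything falls off the work surface, if the arm or the gripper's body presses on something with over 40 N, if the wrist force passes 120 N, or if a joint passes its speed limit or range.

ROBOT

A 6-joint arm with a two-finger parallel gripper is mounted at the origin on the work surface; the furniture and walls round the work are solid. World frame = base frame: x ahead of the robot, y to its left, z up, the work surface at z = 0. Lengths are in mm, angles in rad, forces in N, time in s.
With the tool pointing down it reaches from about 250 to 775 mm from the base axis. Payload 8.9 kg.
Tool frame: the origin (TCP) lies on the centre line of the jaws, within the pads' length; the fingertips stand 19 mm ahead of it and the grasp point (between the pads) is the TCP; z points along the fingers, y is the line along which they close (so a half turn about z gives the same grasp; the last joint's range is limited). The gripper opens to 85 mm and grips with 20 to 120 N. Pads are 22 mm wide; open, the fingers measure 114 mm over their backs; the gripper's body (76 mm by 85 mm) begins 54 mm behind the grasp point. The pads swing forward as they close: fully open they stand 13 mm farther back than shut.
Start: joints at [-1.252, 0.291, -0.153, 1.127, 0, 1.431], TCP at [232.039, -470.937, 250.305] pointing down, gripper open.
Joint ranges: [-2.52, 2.52], [-0.91, 1.74], [-1.3, 1.37], [-1.96, 2.02], [-1.52, 1.47], [-3.14, 3.14]. Speed limits (rad/s): [2.22, 2.22, 2.79, 3.14, 3.14, 3.14].

INTERFACE

Orientations are given as a 3x3 rotation matrix whose columns are the frame's x, y, z axes.
In Python, from workcell import bot gives the robot as it stands.
- The arm moves only by the tool arm_command, never from a script. Its argument "motion" is a list of rows, each an object of numbers: "tx", "ty", "tz": the shift along the world's x, y, z in mm; "rx", "ry", "rz": the turn, a rotation vector about the world's x, y, z in rad; "fingers": the finger opening in mm, from 0 to 85.4. A call has 1 to 20 rows; each row shifts and turns the commanded pose from where the row before left it; what a row does not reach is not made up. A row lasts 1/10 s, in which the tool goes at most 50 mm and 8.59 degrees, less where a joint would pass 70% of its speed; a pose out of reach is approached as far as the arm can. A call with a gripper value outside its range is refused whole. The fingers move at their own pace and stop on an object; "newtons" is the grip in N (left out, the last holds). Time passes only in rows, so rows that do not move let the fingers close. It gives the time, the measured TCP pose, the force, the opening and the grip force at its end, in the units of the state.
- bot.observe(): the state, without advancing time (a new reading comes with each control period).
- bot.camera(name): name is "scene" or "top"; returns a dict with "img" (384x512x3 uint8, red, green, blue), "camera_matrix" (3x3 intrinsics, pixels), "R" (3x3) and "t" (3): a world point X has camera coordinates R X + t. Camera axes: x right, y down, z forward; pixel columns grow to the right and rows downward; lengths in mm; the calibration is good to about 2 mm. A picture is of the moment at which its call begins. There is no depth.
- bot.hand_in(): hands the job in; it is judged then, once.
The state is a dict: "clock": time; "joints": joint angles; "joint_velocities": joint speeds; "effort": joint torques, N m; "tcp_pos": TCP position; "ee_rot": TCP orientation; "wrist_force": force on the tool from outside, world axes, zero at the start; "wrist_torque": the same for the moment, N m; "grip_width": opening from 0.0 (shut) to 1.0 (fully open); "grip_force": force on a finger pad.
Only numpy, scipy, OpenCV 4.12 (cv2) and the standard library are available. Lean on these libraries where they do the work, as an engineer would, in place of code of your own. Each camera call takes 0.05 s, during which the arm holds its last target. There are 200 camera calls.

## Working session

There is one attempt and no reset: what is moved stays moved. The work goes in short steps, Python scripts to look and compute and a tool call to move; the robot and the scene stay as the last step left them, time stands still between calls to the robot, and variables do not carry over. Pictures are saved under pics/ and viewed, at most 10 in all, crops included, and the job is handed in when it is done.

Besides the shell and the picture viewer there is one more tool, called as a command line: name --argument value ..., lists and objects as JSON in quotes. arm_command: Moves the arm, as the interface text tells. Its arguments: {"type":"object","properties":{"motion":{"type":"array"},"newtons":{"type":"number"}},"required":["motion"]}

```bash
mkdir -p pics; cat > h.py <<'E'
import numpy as np, cv2
from workcell import bot
def shot(name, f):
    c=bot.camera(name); cv2.imwrite('pics/'+f+'.png', c['img'][:,:,::-1]); np.savez('pics/'+f+'.npz',K=c['camera_matrix'],R=c['R'],t=c['t']); return c
def cam(f):
    d=np.load('pics/'+f+'.npz'); return d['K'],d['R'],np.ravel(d['t'])
def ray(f,uv):
    K,R,t=cam(f); d=R.T@np.linalg.inv(K)@np.array([*uv,1.]); return -R.T@t,d
def atz(f,uv,z):
    o,d=ray(f,uv); return o+d*(z-o[2])/d[2]
def tri(f1,a,f2,b):
    o1,d1=ray(f1,a);o2,d2=ray(f2,b)
    s=np.linalg.lstsq(np.c_[d1,-d2],o2-o1,rcond=None)[0]
    p,q=o1+s[0]*d1,o2+s[1]*d2; return (p+q)/2,np.linalg.norm(p-q)
def proj(f,X):
    K,R,t=cam(f); x=K@(R@np.asarray(X,float)+t); return x[:2]/x[2]
E
python3 - <<'E'
from h import *
np.set_printoptions(precision=3,suppress=True)
for n,f in(('scene','s0'),('top','t0')):
    shot(n,f); K,R,t=cam(f); print(n,K,R,-R.T@t)
o=bot.observe(); print(o['clock'],o['ee_rot'],o['wrist_force'])
E
```

```text
scene [[410.368   0.    260.891]
 [  0.    410.368 192.857]
 [  0.      0.      1.   ]] [[-0.737 -0.676 -0.021]
 [-0.339  0.396 -0.853]
 [ 0.585 -0.622 -0.521]] [-112.877  634.602  660.435]
top [[499.979   0.    257.482]
 [  0.    499.979 186.847]
 [  0.      0.      1.   ]] [[-0.022 -0.999 -0.025]
 [-0.986  0.026 -0.164]
 [ 0.164  0.021 -0.986]] [ 336.216  -56.549 1243.292]
0.1 [[ 0.897  0.442 -0.   ]
 [ 0.442 -0.897  0.001]
 [ 0.    -0.001 -1.   ]] [-0.102  1.025 -0.76 ]
```

View pics/s0.png

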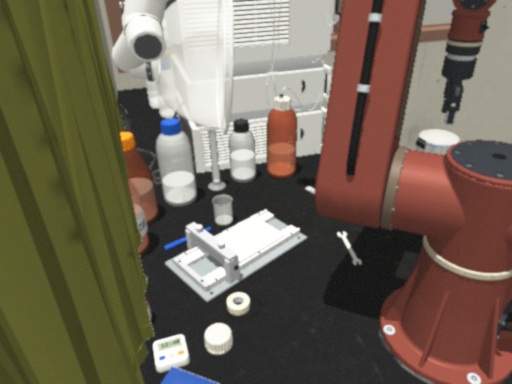

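View pics/t0.png

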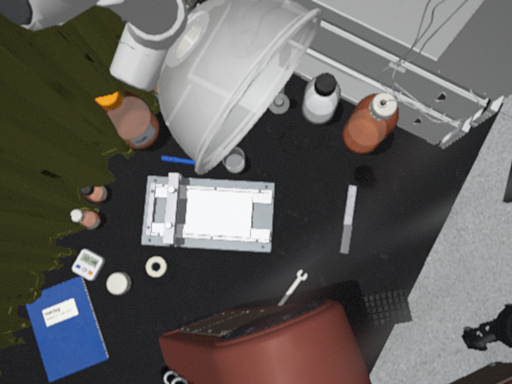

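Scene: the coater is around (235,250), knife bridge at its lower left, tape roll (238,302), beaker (222,208), marker (187,240); the gauge is mostly hidden behind the arm. Top: the coater spans (142–274, 177–250), bridge at u≈173, plate (185–253, 190–240), gauge from (352,186) to (345,252). I'll zoom in next.

```bash
python3 - <<'E'
from h import *
a=cv2.imread('pics/t0.png')[145:275,130:380]; b=cv2.imread('pics/s0.png')[180:310,150:350]
a=cv2.resize(a,None,fx=3.2,fy=3.2,interpolation=cv2.INTER_CUBIC); cv2.imwrite('pics/t0c.png',a)
b=cv2.resize(b,None,fx=4,fy=4,interpolation=cv2.INTER_CUBIC); cv2.imwrite('pics/s0c.png',b)
E
```

```text
(no output)
```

View pics/t0c.png

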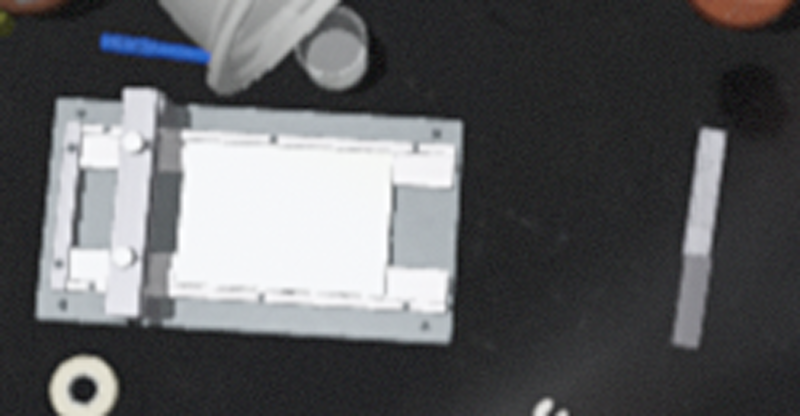

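View pics/s0c.png

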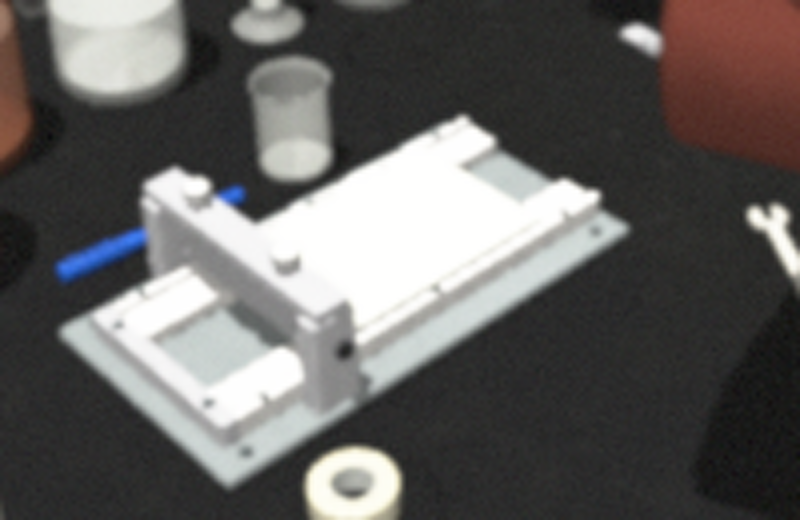

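The crops show the gauge's grey grip at the near (robot) end, tip pointing world +x: grip end corners at about (340,253)/(348,254), tip end (349.5,185)/(357,186). The plate's near end is at u≈252 and the base corners are clear.

```bash
cat > fit.py <<'E'
from h import *
from scipy.optimize import least_squares
T=lambda u,v:(130+u/3.2-.35,145+v/3.2-.35)
S=lambda u,v:(150+u/4-.4,180+v/4-.4)
np.set_printoptions(precision=2,suppress=True)
E
python3 - <<'E'
from fit import *
tb=[T(57,98),T(463,121),T(452,343),T(37,320)]  # far-left.. order: (+x,+y?) 
for p in tb: print('base z0/10',atz('t0',p,0),atz('t0',p,10))
print('base tri near-end robot side',tri('t0',T(452,343),'s0',S(630,228)))
print('base tri far-end robot side',tri('t0',T(37,320),'s0',S(228,488)))
print('base tri far-end far side',tri('t0',T(57,98),'s0',S(60,332)))
for n,p in dict(nr=T(385,297),nf=T(392,152),fr=T(170,297),ff=T(183,140)).items(): print('plate',n,atz('t0',p,28))
print('plate near far corner tri',tri('t0',T(392,152),'s0',S(462,163)))
print('micro heads',tri('t0',T(135,143),'s0',S(196,188)),tri('t0',T(124,256),'s0',S(287,256)))
print('beaker',atz('t0',T(333,55),0)); print('tape',atz('t0',T(83,388),18)); print('marker',atz('t0',T(102,41),6),atz('t0',T(210,57),6))
print('tip',atz('t0',T(702,127),2),atz('t0',T(726,131),2)); print('gripend',atz('t0',T(672,345),26),atz('t0',T(698,349),26)); print('shoulder',atz('t0',T(682,253),26),atz('t0',T(711,255),26))
print('tip tri', tri('t0',T(702,127),'s0',S(622,34)))
print('stem base',tri('t0',(279,103),'s0',(217,187)))
for z in (100,200,300,400,500): print(z,'dome rim low point',atz('t0',(205,170),z), proj('s0',atz('t0',(205,170),z)),'top',atz('t0',(320,12),z),proj('s0',atz('t0',(320,12),z)))
E
```

```text
base z0/10 [580.49 249.92   0.  ] [578.52 247.46  10.  ]
base z0/10 [553.38 -72.27   0.  ] [551.63 -72.14  10.  ]
base z0/10 [379.96 -59.02   0.  ] [379.61 -59.    10.  ]
base z0/10 [405.09 263.07   0.  ] [404.54 260.5   10.  ]
base tri near-end robot side (array([379.56, -59.  ,  11.05]), np.float64(0.013354253034786998))
base tri far-end robot side (array([404.71, 260.66,  10.  ]), np.float64(0.45710270035461165))
base tri far-end far side (array([577.13, 245.98,  10.6 ]), np.float64(3.5162928501051263))
plate nr [414.71  -9.13  28.  ]
plate nf [525.74 -16.69  28.  ]
plate fr [418.58 154.42  28.  ]
plate ff [539.31 144.64  28.  ]
plate near far corner tri (array([514.68, -25.39,  20.62]), np.float64(29.95455643938968))
micro heads (array([526.66, 168.48,  97.92]), np.float64(0.8808509274441526)) (array([443.55, 175.43,  95.47]), np.float64(1.9850156023944279))
beaker [609.4   29.59   0.  ]
tape [351.8  222.41  18.  ]
marker [624.54 213.08   6.  ] [609.15 126.87   6.  ]
tip [ 543.31 -259.24    2.  ] [ 539.64 -277.78    2.  ]
gripend [ 373.76 -224.25   26.  ] [ 370.34 -243.56   26.  ]
shoulder [ 442.79 -235.19   26.  ] [ 440.74 -257.01   26.  ]
tip tri (array([ 541.37, -260.23,    3.16]), np.float64(4.196634708412059))
stem base (array([761.63, -90.76,  -1.31]), np.float64(1.9626046450495132))
100 dome rim low point [569.77  90.16 100.  ] [211.59 205.36] top [ 957.3  -194.61  100.  ] [198.79 131.95]
200 dome rim low point [549.34  77.32 200.  ] [217.88 170.88] top [ 902.98 -182.53  200.  ] [203.68 108.8 ]
300 dome rim low point [528.91  64.49 300.  ] [224.95 132.2 ] top [ 848.65 -170.46  300.  ] [209.29  82.27]
400 dome rim low point [508.49  51.66 400.  ] [232.93  88.48] top [ 794.33 -158.38  400.  ] [215.78  51.56]
500 dome rim low point [488.06  38.83 500.  ] [242.02  38.68] top [ 740.01 -146.31  500.  ] [223.37  15.6 ]
```

Coater axis: yaw ≈ 85.4°, origin ≈ (482,139); the plate is about 81 mm short of home. I need to see how low the translucent dome hangs over the coater's far side.

```bash
python3 - <<'E'
from fit import *
b=cv2.imread('pics/s0.png')[0:200,110:330]; a=cv2.imread('pics/t0.png')[0:190,90:345]
b=cv2.resize(b,(396,360),interpolation=cv2.INTER_CUBIC); a=cv2.resize(a,(400,298),interpolation=cv2.INTER_CUBIC)
c=np.zeros((360,800,3),np.uint8); c[:,:396]=b; c[:298,400:]=a
cv2.imwrite('pics/dome.png',c)
print(proj('s0',[232,-471,250]),proj('s0',[232,-471,450]))
E
```

```text
[447.37 116.87] [465.12  38.82]
```

View pics/dome.png

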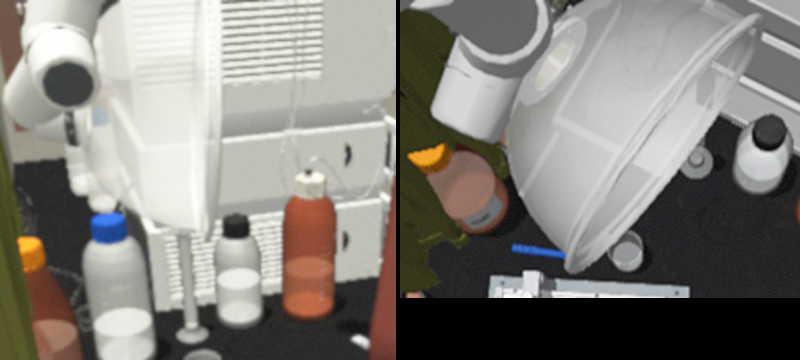

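The dome's rim is roughly an upright circle with its near edge around (513,55) at z≈375, right over the coater's far side. I'll keep the tool leaning back toward −y, so the wrist stays clear. First move: go above the channel with the fingers shut.

arm_command --motion '[{"tx": 14.7, "ty": 26.5, "tz": 0, "rz": 0.0646, "fingers": 0}, {"tx": 14.7, "ty": 26.5, "rz": 0.0646, "fingers": 0}, {"tx": 14.7, "ty": 26.5, "rz": 0.0646, "fingers": 0}, {"tx": 14.7, "ty": 26.5, "rz": 0.0646, "fingers": 0}, {"tx": 14.7, "ty": 26.5, "rz": 0.0646, "fingers": 0}, {"tx": 14.7, "ty": 26.5, "rz": 0.0646, "fingers": 0}, {"tx": 14.7, "ty": 26.5, "rz": 0.0646, "fingers": 0}, {"tx": 14.7, "ty": 26.5, "rz": 0.0646, "fingers": 0}, {"tx": 14.7, "ty": 26.5, "rz": 0.0646, "fingers": 0}, {"tx": 14.7, "ty": 26.5, "rz": 0.0646, "fingers": 0}, {"tx": 14.7, "ty": 26.5, "rz": 0.0646, "fingers": 0}, {"tx": 14.7, "ty": 26.5, "rz": 0.0646, "fingers": 0}, {"tx": 14.7, "ty": 26.5, "rz": 0.0646, "fingers": 0}, {"tx": 14.7, "ty": 26.5, "rz": 0.0646, "fingers": 0}, {"tx": 14.7, "ty": 26.5, "rz": 0.0646, "tz": -20, "fingers": 0}, {"tx": 14.7, "ty": 26.5, "rz": 0.0646, "tz": -20, "fingers": 0}, {"rx": 0.13, "ry": -0.01, "tz": -30, "fingers": 0}, {"rx": 0.13, "ry": -0.01, "tz": -30, "fingers": 0}, {"fingers": 0}, {"fingers": 0}]'

```text
$.motion[0]: bad value
```

```bash
python3 - <<'E'
from fit import *
shot('scene','s1'); shot('top','t1')
o=bot.observe(); print(o['clock'],o['joints'],o['tcp_pos'],o['ee_rot'],o['wrist_force'],o['grip_width'])
print('tip should be',proj('s1',o['tcp_pos']+19*o['ee_rot'][:,2]),proj('t1',o['tcp_pos']+19*o['ee_rot'][:,2]))
# dome circle check: rim centre, radius for trial heights
for z in(330,360,390):
    a=atz('t0',(203,170),z);b=atz('t0',(322,12),z);c=(a+b)/2;r=np.linalg.norm(a-b)/2
    print(z,a,b,r,'bottom->scene',proj('s0',c-[0,0,r]),'top view',proj('t0',c-[0,0,r]),'near->scene',proj('s0',a))
a=cv2.imread('pics/s1.png')[:320,100:420]; b=cv2.imread('pics/t1.png')[:300,130:380]
c=np.zeros((400,740,3),np.uint8); c[:,:400]=cv2.resize(a,(400,400)); c[:,404:737]=cv2.resize(b,(333,400)); cv2.imwrite('pics/v1.png',c)
E
```

```text
0.2 [-1.25  0.29 -0.15  1.13 -0.    1.43] [ 231.95 -470.71  249.96] [[ 0.9   0.44 -0.  ]
 [ 0.44 -0.9   0.  ]
 [ 0.   -0.   -1.  ]] [-0.54 -0.48 -0.19] 1.0031246397631004
tip should be [445.83 123.58] [484.73 319.42]
330 [522.89  64.39 330.  ] [ 832.22 -170.74  330.  ] 194.27522808899107 bottom->scene [223.13 160.26] top view [265.   119.26] near->scene [225.96 120.13]
360 [516.75  60.42 360.  ] [ 815.92 -166.99  360.  ] 187.89363552144286 bottom->scene [225.03 149.69] top view [265.   119.26] near->scene [228.36 107.07]
390 [510.62  56.44 390.  ] [ 799.63 -163.24  390.  ] 181.51204295389462 bottom->scene [227.01 138.63] top view [265.   119.26] near->scene [230.86  93.51]
```

View pics/v1.png

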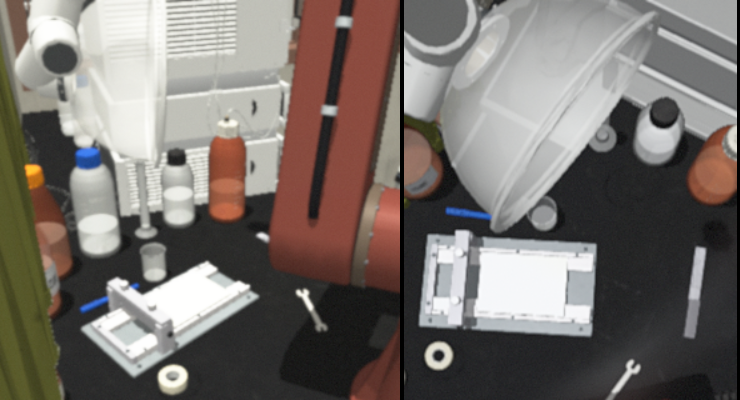

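The picture shows nothing has moved, because the call was refused whole. I'll test with all keys given. The dome check puts its near rim at about (512,57,380), its bottom z≈200 well behind, at x≈650.

arm_command --motion '[{"tx": 14.7, "ty": 26.5, "tz": 0.0, "rx": 0.0, "ry": 0.0, "rz": 0.0646, "fingers": 0.0}]'

```text
clock: 0.3
tcp_pos: [246.0, -446.2, 249.9]
ee_rot: [[0.868, 0.497, -0.0], [0.497, -0.868, -0.001], [-0.001, 0.001, -1.0]]
wrist_force: [-0.2, 0.5, 0.0]
grip_width: 0.859
grip_force: 0.0
```

All seven keys are needed in each row.

arm_command --motion '[{"tx": 14.7, "ty": 26.5, "tz": 0, "rx": 0, "ry": 0, "rz": 0.0646, "fingers": 0}, {"tx": 14.7, "ty": 26.5, "tz": 0, "rx": 0, "ry": 0, "rz": 0.0646, "fingers": 0}, {"tx": 14.7, "ty": 26.5, "tz": 0, "rx": 0, "ry": 0, "rz": 0.0646, "fingers": 0}, {"tx": 14.7, "ty": 26.5, "tz": 0, "rx": 0, "ry": 0, "rz": 0.0646, "fingers": 0}, {"tx": 14.7, "ty": 26.5, "tz": 0, "rx": 0, "ry": 0, "rz": 0.0646, "fingers": 0}, {"tx": 14.7, "ty": 26.5, "tz": 0, "rx": 0, "ry": 0, "rz": 0.0646, "fingers": 0}, {"tx": 14.7, "ty": 26.5, "tz": 0, "rx": 0, "ry": 0, "rz": 0.0646, "fingers": 0}, {"tx": 14.7, "ty": 26.5, "tz": 0, "rx": 0, "ry": 0, "rz": 0.0646, "fingers": 0}, {"tx": 14.7, "ty": 26.5, "tz": 0, "rx": 0, "ry": 0, "rz": 0.0646, "fingers": 0}, {"tx": 14.7, "ty": 26.5, "tz": 0, "rx": 0, "ry": 0, "rz": 0.0646, "fingers": 0}, {"tx": 14.7, "ty": 26.5, "tz": 0, "rx": 0, "ry": 0, "rz": 0.0646, "fingers": 0}, {"tx": 14.7, "ty": 26.5, "tz": 0, "rx": 0, "ry": 0, "rz": 0.0646, "fingers": 0}, {"tx": 14.7, "ty": 26.5, "tz": 0, "rx": 0, "ry": 0, "rz": 0.0646, "fingers": 0}, {"tx": 14.7, "ty": 26.5, "tz": -20, "rx": 0, "ry": 0, "rz": 0.0646, "fingers": 0}, {"tx": 14.7, "ty": 26.5, "tz": -20, "rx": 0, "ry": 0, "rz": 0.0646, "fingers": 0}, {"tx": 0, "ty": 0, "tz": -30, "rx": 0.13, "ry": -0.01, "rz": 0, "fingers": 0}, {"tx": 0, "ty": 0, "tz": -30, "rx": 0.13, "ry": -0.01, "rz": 0, "fingers": 0}, {"tx": 0, "ty": 0, "tz": -30, "rx": 0, "ry": 0, "rz": 0, "fingers": 0}, {"tx": 0, "ty": 0, "tz": 0, "rx": 0, "ry": 0, "rz": 0, "fingers": 0}]'

```text
clock: 2.2
tcp_pos: [464.8, -46.6, 117.3]
ee_rot: [[0.08, 0.997, 0.014], [0.962, -0.081, 0.259], [0.26, -0.007, -0.966]]
wrist_force: [-0.2, 0.3, 0.4]
grip_width: 0.001
grip_force: 0.0
```

```bash
python3 - <<'E'
from fit import *
shot('scene','s2'); shot('top','t2')
o=bot.observe(); print(o['clock'],o['joints'],o['tcp_pos'],o['ee_rot'],o['wrist_force'],o['grip_width'])
p=o['tcp_pos']+19*o['ee_rot'][:,2]; print('tip should be',proj('s2',p),proj('t2',p))
a=cv2.imread('pics/s2.png')[:320,100:420]; b=cv2.imread('pics/t2.png')[:300,130:380]
c=np.zeros((400,740,3),np.uint8); c[:,:400]=cv2.resize(a,(400,400)); c[:,404:737]=cv2.resize(b,(333,400)); cv2.imwrite('pics/v2.png',c)
E
```

```text
2.3 [-0.42  0.35 -0.47  0.84  0.25  1.22] [467.   -46.8  120.67] [[ 0.08  1.    0.02]
 [ 0.96 -0.08  0.26]
 [ 0.26 -0.   -0.97]] [ 0.33 -0.41  0.16] -0.00019485755952218447
tip should be [276.89 197.48] [262.49 212.04]
```

View pics/v2.png

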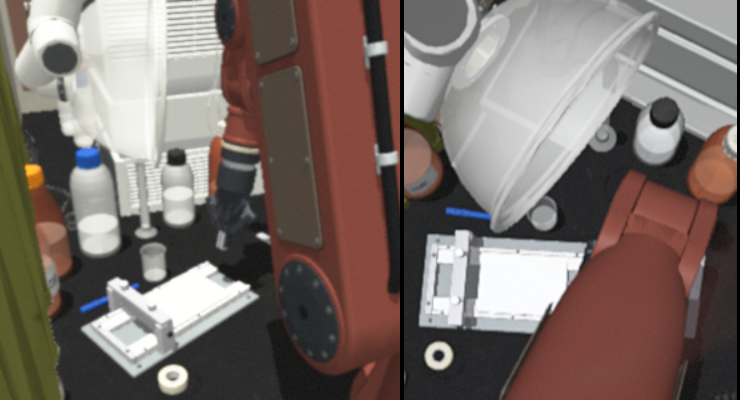

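The fingers are shut over the channel, tip at scene ≈(277,197) as predicted, and the arm clears the dome. Now estimate the wrist clearance for the push.

```bash
python3 - <<'E'
from fit import *
print(tri('s2',(100+232*.8,90*.8),'t2',(130+665*.75-303,225*.75)))
for m in((600,250),(625,180),(715,205),(695,262)):
    p=(130+(m[0]-404)*.75,m[1]*.75)
    print(m,[atz('t2',p,z)[:2] for z in(350,420,500)])
for z in (250,300,350,400,450,500): print(z,proj('s2',[467-z*.0,-46-(z-120)*.27,z]),proj('t2',[467,-46-(z-120)*.27,z]))
E
```

```text
(array([ 516.61, -150.05,  389.42]), np.float64(23.590445957082277))
(600, 250) [array([482.87, -72.4 ]), array([471.38, -71.16]), array([458.24, -69.74])]
(625, 180) [array([ 579.81, -109.64]), array([ 560.72, -105.48]), array([ 538.91, -100.73])]
(715, 205) [array([ 541.04, -231.14]), array([ 524.99, -217.46]), array([ 506.65, -201.82])]
(695, 262) [array([ 463.13, -199.88]), array([ 453.18, -188.65]), array([ 441.82, -175.81])]
250 [287.48 139.57] [280.92 203.33]
300 [291.34 118.51] [288.57 199.7 ]
350 [295.35  96.68] [297.06 195.67]
400 [299.5   74.03] [306.54 191.18]
450 [303.82  50.53] [317.19 186.12]
500 [308.3   26.11] [329.24 180.41]
```

Clearance at 15° lean would be only ~18 mm, so I'll lean 30°. Then descend.

arm_command --motion '[{"tx": 0, "ty": 0, "tz": -20, "rx": 0.13, "ry": -0.01, "rz": 0, "fingers": 0}, {"tx": 0, "ty": 0, "tz": -20, "rx": 0.13, "ry": -0.01, "rz": 0, "fingers": 0}, {"tx": 0, "ty": 0, "tz": -20, "rx": 0, "ry": 0, "rz": 0, "fingers": 0}, {"tx": 0, "ty": 0, "tz": -15, "rx": 0, "ry": 0, "rz": 0, "fingers": 0}, {"tx": 0, "ty": 0, "tz": -9, "rx": 0, "ry": 0, "rz": 0, "fingers": 0}, {"tx": 0, "ty": 0, "tz": 0, "rx": 0, "ry": 0, "rz": 0, "fingers": 0}, {"tx": 0, "ty": 0, "tz": 0, "rx": 0, "ry": 0, "rz": 0, "fingers": 0}]'

```text
clock: 3.0
tcp_pos: [468.0, -47.0, 37.5]
ee_rot: [[0.068, 0.997, 0.039], [0.865, -0.078, 0.496], [0.497, 0.0, -0.867]]
wrist_force: [0.5, -0.1, -0.2]
grip_width: 0.0
grip_force: 0.0
```

arm_command --motion '[{"tx": 0, "ty": 4, "tz": -1.5, "rx": 0, "ry": 0, "rz": 0, "fingers": 0}, {"tx": 0.4, "ty": 5, "tz": 0, "rx": 0, "ry": 0, "rz": 0, "fingers": 0}, {"tx": 0.4, "ty": 5, "tz": 0, "rx": 0, "ry": 0, "rz": 0, "fingers": 0}, {"tx": 0.4, "ty": 5, "tz": 0, "rx": 0, "ry": 0, "rz": 0, "fingers": 0}, {"tx": 0.4, "ty": 5, "tz": 0, "rx": 0, "ry": 0, "rz": 0, "fingers": 0}, {"tx": 0.4, "ty": 5, "tz": 0, "rx": 0, "ry": 0, "rz": 0, "fingers": 0}, {"tx": 0.4, "ty": 5, "tz": 0, "rx": 0, "ry": 0, "rz": 0, "fingers": 0}, {"tx": 0.4, "ty": 5, "tz": 0, "rx": 0, "ry": 0, "rz": 0, "fingers": 0}, {"tx": 0.4, "ty": 5, "tz": 0, "rx": 0, "ry": 0, "rz": 0, "fingers": 0}]'

```text
clock: 3.9
tcp_pos: [470.5, -2.6, 34.8]
ee_rot: [[0.069, 0.997, 0.038], [0.864, -0.079, 0.497], [0.498, -0.001, -0.867]]
wrist_force: [0.7, -3.7, 3.6]
grip_width: 0.001
grip_force: 2.1
```

arm_command --motion '[{"tx": 0.4, "ty": 5, "tz": 0, "rx": 0, "ry": 0, "rz": 0, "fingers": 0}, {"tx": 0.4, "ty": 5, "tz": 0, "rx": 0, "ry": 0, "rz": 0, "fingers": 0}, {"tx": 0.4, "ty": 5, "tz": 0, "rx": 0, "ry": 0, "rz": 0, "fingers": 0}]'

```text
clock: 4.2
tcp_pos: [471.6, 12.5, 34.8]
ee_rot: [[0.069, 0.997, 0.038], [0.864, -0.079, 0.497], [0.498, -0.001, -0.867]]
wrist_force: [-0.7, -5.1, 4.2]
grip_width: -0.001
grip_force: 2.1
```

```bash
python3 - <<'E'
from fit import *
shot('scene','s3'); shot('top','t3')
o=bot.observe(); print(o['clock'],o['tcp_pos'],o['wrist_force'])
a=cv2.imread('pics/s3.png')[170:310,150:310]; b=cv2.imread('pics/t3.png')[165:260,135:285]
c=np.zeros((380,800,3),np.uint8); c[:350,:400]=cv2.resize(a,(400,350),interpolation=2); c[:253,400:]=cv2.resize(b,(400,253),interpolation=2); cv2.imwrite('pics/v3.png',c)
E
```

```text
4.3 [471.26  13.04  34.74] [ 0.09 -0.09 -0.63]
```

View pics/v3.png

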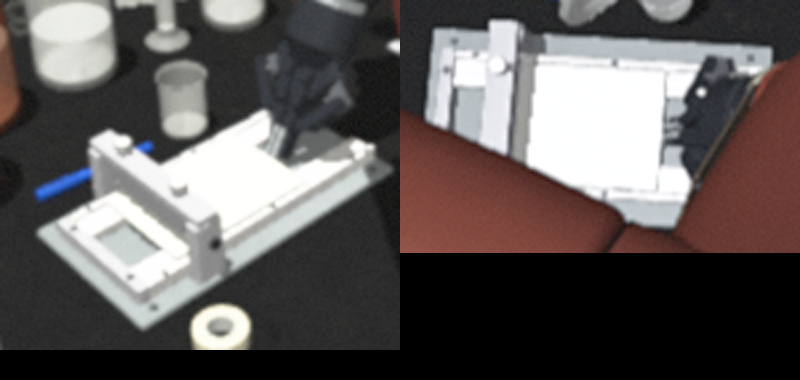

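The view shows the fingers behind the plate's near edge (top u≈233), with the plate moved toward the bridge and straight. Keep pushing.

arm_command --motion '[{"tx": 0.3, "ty": 4, "tz": 0, "rx": 0, "ry": 0, "rz": 0, "fingers": 0}, {"tx": 0.3, "ty": 4, "tz": 0, "rx": 0, "ry": 0, "rz": 0, "fingers": 0}, {"tx": 0.3, "ty": 4, "tz": 0, "rx": 0, "ry": 0, "rz": 0, "fingers": 0}, {"tx": 0.3, "ty": 4, "tz": 0, "rx": 0, "ry": 0, "rz": 0, "fingers": 0}, {"tx": 0.3, "ty": 4, "tz": 0, "rx": 0, "ry": 0, "rz": 0, "fingers": 0}, {"tx": 0.3, "ty": 4, "tz": 0, "rx": 0, "ry": 0, "rz": 0, "fingers": 0}, {"tx": 0.3, "ty": 3, "tz": 0, "rx": 0, "ry": 0, "rz": 0, "fingers": 0}]'

```text
clock: 5.0
tcp_pos: [473.6, 39.5, 34.8]
ee_rot: [[0.069, 0.997, 0.038], [0.864, -0.079, 0.497], [0.498, -0.002, -0.867]]
wrist_force: [-0.4, -1.3, -0.9]
grip_width: 0.001
grip_force: 0.8
```

arm_command --motion '[{"tx": 0.2, "ty": 2, "tz": 0, "rx": 0, "ry": 0, "rz": 0, "fingers": 0}, {"tx": 0.2, "ty": 2, "tz": 0, "rx": 0, "ry": 0, "rz": 0, "fingers": 0}]'

```text
clock: 5.2
tcp_pos: [474.2, 43.2, 34.8]
ee_rot: [[0.069, 0.997, 0.038], [0.864, -0.079, 0.497], [0.498, -0.001, -0.867]]
wrist_force: [-0.7, -1.4, -0.9]
grip_width: 0.003
grip_force: 0.7
```

arm_command --motion '[{"tx": 0.2, "ty": 2, "tz": 0, "rx": 0, "ry": 0, "rz": 0, "fingers": 0}]'

```text
clock: 5.3
tcp_pos: [474.4, 45.2, 34.8]
ee_rot: [[0.069, 0.997, 0.038], [0.864, -0.079, 0.497], [0.498, -0.001, -0.867]]
wrist_force: [0.3, -2.0, -0.9]
grip_width: -0.005
grip_force: 0.7
```

arm_command --motion '[{"tx": 0.2, "ty": 2, "tz": 0, "rx": 0, "ry": 0, "rz": 0, "fingers": 0}]'

```text
clock: 5.4
tcp_pos: [474.5, 47.2, 34.8]
ee_rot: [[0.069, 0.997, 0.038], [0.864, -0.079, 0.497], [0.498, -0.001, -0.867]]
wrist_force: [-0.5, -1.5, -0.8]
grip_width: 0.002
grip_force: 0.7
```

arm_command --motion '[{"tx": 0.1, "ty": 1, "tz": 0, "rx": 0, "ry": 0, "rz": 0, "fingers": 0}, {"tx": 0.1, "ty": 1, "tz": 0, "rx": 0, "ry": 0, "rz": 0, "fingers": 0}]'

```text
clock: 5.6
tcp_pos: [474.8, 49.1, 34.8]
ee_rot: [[0.069, 0.997, 0.038], [0.864, -0.079, 0.497], [0.498, -0.001, -0.867]]
wrist_force: [-1.2, -2.6, -0.7]
grip_width: -0.004
grip_force: 0.7
```

arm_command --motion '[{"tx": 0.1, "ty": 1, "tz": 0, "rx": 0, "ry": 0, "rz": 0, "fingers": 0}]'

```text
clock: 5.7
tcp_pos: [474.8, 50.1, 34.8]
ee_rot: [[0.069, 0.997, 0.038], [0.864, -0.079, 0.497], [0.498, -0.001, -0.867]]
wrist_force: [-0.4, -1.3, -0.2]
grip_width: -0.002
grip_force: 0.7
```

arm_command --motion '[{"tx": 0.1, "ty": 1, "tz": 0, "rx": 0, "ry": 0, "rz": 0, "fingers": 0}]'

```text
clock: 5.8
tcp_pos: [475.0, 51.0, 34.8]
ee_rot: [[0.069, 0.997, 0.038], [0.864, -0.079, 0.497], [0.498, -0.001, -0.867]]
wrist_force: [-0.2, -3.5, -0.4]
grip_width: -0.001
grip_force: 1.8
```

arm_command --motion '[{"tx": 0.1, "ty": 1, "tz": 0, "rx": 0, "ry": 0, "rz": 0, "fingers": 0}]'

```text
clock: 5.9
tcp_pos: [475.4, 51.4, 34.7]
ee_rot: [[0.069, 0.997, 0.039], [0.865, -0.079, 0.495], [0.497, -0.001, -0.868]]
wrist_force: [-0.8, -9.3, 2.3]
grip_width: -0.002
grip_force: 4.9
```

Force has risen at the predicted spot: the stop. One more nudge to seat it, then back off and rise.

arm_command --motion '[{"tx": 0, "ty": 0.6, "tz": 0, "rx": 0, "ry": 0, "rz": 0, "fingers": 0}, {"tx": 0, "ty": 0, "tz": 0, "rx": 0, "ry": 0, "rz": 0, "fingers": 0}, {"tx": 0, "ty": 0, "tz": 0, "rx": 0, "ry": 0, "rz": 0, "fingers": 0}]'

```text
clock: 6.2
tcp_pos: [475.5, 51.4, 34.7]
ee_rot: [[0.069, 0.997, 0.039], [0.866, -0.08, 0.494], [0.496, -0.001, -0.868]]
wrist_force: [-2.6, -9.7, 1.5]
grip_width: -0.002
grip_force: 4.9
```

arm_command --motion '[{"tx": -0.2, "ty": -3, "tz": 0, "rx": 0, "ry": 0, "rz": 0, "fingers": 0}, {"tx": -2, "ty": -25, "tz": 0, "rx": 0, "ry": 0, "rz": 0, "fingers": 0}, {"tx": -2, "ty": -30, "tz": 20, "rx": 0, "ry": 0, "rz": 0, "fingers": 0}, {"tx": 0, "ty": -30, "tz": 40, "rx": 0, "ry": 0, "rz": 0, "fingers": 50}, {"tx": 0, "ty": -30, "tz": 40, "rx": 0, "ry": 0, "rz": 0, "fingers": 50}, {"tx": 0, "ty": 0, "tz": 0, "rx": 0, "ry": 0, "rz": 0, "fingers": 50}, {"tx": 0, "ty": 0, "tz": 0, "rx": 0, "ry": 0, "rz": 0, "fingers": 50}]'

```text
clock: 6.9
tcp_pos: [471.4, -66.0, 135.4]
ee_rot: [[0.07, 0.997, 0.04], [0.864, -0.08, 0.496], [0.498, 0.0, -0.867]]
wrist_force: [-0.6, -0.5, -0.8]
grip_width: 0.588
grip_force: 0.0
```

```bash
python3 - <<'E'
from fit import *
shot('scene','s4'); shot('top','t4')
o=bot.observe(); print(o['clock'],o['tcp_pos'],o['ee_rot'],o['joints'],o['wrist_force'],o['grip_width'])
a=cv2.imread('pics/s4.png')[170:310,150:310]; b=cv2.imread('pics/t4.png')[165:265,135:365]
c=np.zeros((560,800,3),np.uint8); c[:210,:240]=cv2.resize(a,(240,210),interpolation=2); c[212:,:]=cv2.resize(b,(800,348),interpolation=2); cv2.imwrite('pics/v4.png',c)
E
```

```text
7.0 [470.16 -64.4  134.11] [[ 0.07  1.    0.04]
 [ 0.86 -0.08  0.5 ]
 [ 0.5  -0.   -0.87]] [-0.58  0.46 -0.36  1.03  0.45  1.  ] [-0.3   0.21  0.15] 0.5864978323200315
```

View pics/v4.png

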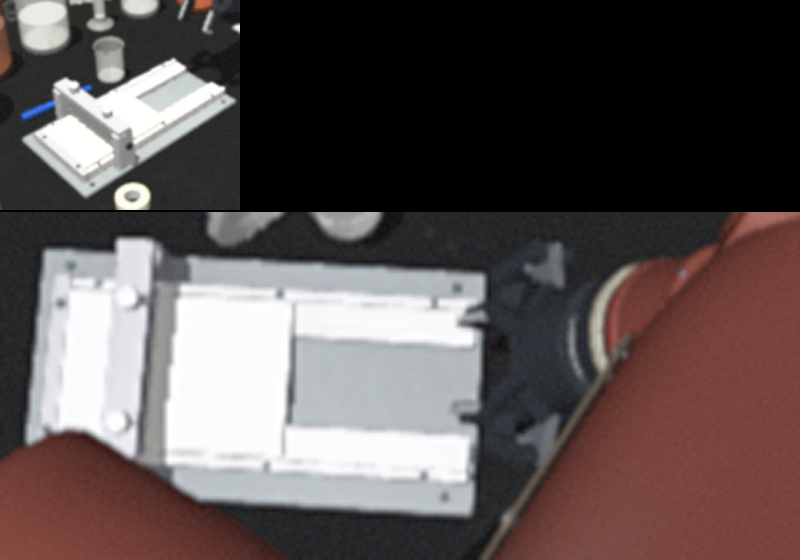

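The plate's near end is now at top u≈218 and its far end lies at the stop left of the bridge; the jaws are open clear of the coater. Check the plate's position and refine the gauge from segmentation in both views.

```bash
python3 - <<'E'
from fit import *
O=np.array([482.1,138.7]);ex=np.array([.0805,.9968]);ey=np.array([-.9968,.0805])
for m in((293,305),(282,455)):
    p=atz('t4',(135+m[0]/3.478-.35,165+(m[1]-212)/3.478-.35),28)[:2]-O; print('plate near end coater',p@ex,p@ey)
for f in('t4','s4'):
    g=cv2.cvtColor(cv2.imread('pics/'+f+'.png'),cv2.COLOR_BGR2HSV)
    for n,X in dict(tip=(541,-268,2),blade=(480,-256,8),shoulder=(442,-247,26),mid=(408,-241,26),tail=(373,-234,26)).items():
        u,v=proj(f,X).round().astype(int); print(f,n,u,v,g[v-1:v+2,u,:].tolist() if 0<=v<384 and 0<=u<512 else None)
g=cv2.cvtColor(cv2.imread('pics/t0.png'),cv2.COLOR_BGR2GRAY)[180:262,330:368]
_,m=cv2.threshold(cv2.GaussianBlur(g,(3,3),0),0,255,cv2.THRESH_OTSU)
n,l,s,c=cv2.connectedComponentsWithStats(m); k=1+s[1:,4].argmax()
for v in range(0,82,6):
    u=np.where(l[v]==k)[0]
    if len(u): print(v+180,u.min()+330,u.max()+330,int(g[v,u].mean()))
E
```

```text
plate near end coater -69.32959962542323 -53.42316364898155
plate near end coater -69.18851375110172 52.887210107836474
t4 tip 353 185 [[4, 133, 115], [4, 129, 117], [5, 129, 119]]
t4 blade 349 209 [[4, 132, 122], [3, 127, 122], [2, 133, 121]]
t4 shoulder 348 224 [[5, 131, 123], [4, 130, 122], [4, 130, 122]]
t4 mid 346 238 [[4, 127, 122], [4, 126, 123], [4, 125, 122]]
t4 tail 344 253 [[4, 123, 124], [5, 136, 120], [4, 127, 122]]
s4 tip 306 187 [[40, 7, 106], [30, 1, 180], [0, 0, 199]]
s4 blade 320 194 [[4, 120, 83], [4, 97, 71], [6, 63, 57]]
s4 shoulder 329 194 [[1, 80, 80], [0, 29, 62], [135, 29, 52]]
s4 mid 338 199 [[4, 142, 135], [5, 140, 148], [5, 141, 148]]
s4 tail 347 205 [[4, 128, 102], [4, 139, 97], [5, 142, 95]]
186 349 355 175
192 348 355 189
198 347 355 175
204 346 354 177
210 345 353 175
216 344 352 179
222 343 351 181
228 344 351 138
234 343 350 136
240 342 349 137
246 341 348 137
252 341 347 125
```

The plate reads x = −69.3/−69.2 mm, so home and square. The gauge grip is at ≈(408,−241), yaw ≈ −11.4°. Move above it with the yaw turned by −1.69 rad.

arm_command --motion '[{"tx": -5.5, "ty": -12.4, "tz": 0, "rx": 0, "ry": 0, "rz": -0.1207, "fingers": 50}, {"tx": -5.5, "ty": -12.4, "tz": 0, "rx": 0, "ry": 0, "rz": -0.1207, "fingers": 50}, {"tx": -5.5, "ty": -12.4, "tz": 0, "rx": 0, "ry": 0, "rz": -0.1207, "fingers": 50}, {"tx": -5.5, "ty": -12.4, "tz": 0, "rx": 0, "ry": 0, "rz": -0.1207, "fingers": 50}, {"tx": -5.5, "ty": -12.4, "tz": 0, "rx": 0, "ry": 0, "rz": -0.1207, "fingers": 50}, {"tx": -5.5, "ty": -12.4, "tz": 0, "rx": 0, "ry": 0, "rz": -0.1207, "fingers": 50}, {"tx": -5.5, "ty": -12.4, "tz": 0, "rx": 0, "ry": 0, "rz": -0.1207, "fingers": 50}, {"tx": -5.5, "ty": -12.4, "tz": 0, "rx": 0, "ry": 0, "rz": -0.1207, "fingers": 50}, {"tx": -5.5, "ty": -12.4, "tz": 0, "rx": 0, "ry": 0, "rz": -0.1207, "fingers": 50}, {"tx": -5.5, "ty": -12.4, "tz": 0, "rx": 0, "ry": 0, "rz": -0.1207, "fingers": 50}, {"tx": -5.5, "ty": -12.4, "tz": 0, "rx": 0, "ry": 0, "rz": -0.1207, "fingers": 50}, {"tx": -5.5, "ty": -12.4, "tz": 0, "rx": 0, "ry": 0, "rz": -0.1207, "fingers": 50}, {"tx": -5.5, "ty": -12.4, "tz": 0, "rx": 0, "ry": 0, "rz": -0.1207, "fingers": 50}, {"tx": -5.5, "ty": -12.4, "tz": 0, "rx": 0, "ry": 0, "rz": -0.1207, "fingers": 50}, {"tx": 0, "ty": 0, "tz": 0, "rx": 0, "ry": 0, "rz": 0, "fingers": 50}, {"tx": 0, "ty": 0, "tz": 0, "rx": 0, "ry": 0, "rz": 0, "fingers": 50}]'

```text
clock: 8.6
tcp_pos: [393.8, -237.3, 134.1]
ee_rot: [[0.851, -0.192, 0.488], [-0.168, -0.981, -0.093], [0.497, -0.002, -0.868]]
wrist_force: [0.1, -0.3, -0.8]
grip_width: 0.583
grip_force: 0.0
```

```bash
python3 - <<'E'
from fit import *
shot('scene','s5'); shot('top','t5')
o=bot.observe(); print(o['clock'],o['tcp_pos'],o['ee_rot'],o['joints'],o['wrist_force'],o['grip_width'])
for f in('t5','s5'):
    g=cv2.cvtColor(cv2.imread('pics/'+f+'.png'),cv2.COLOR_BGR2HSV)
    for n,X in dict(tip=(541,-268,2),blade=(480,-256,8),shoulder=(442,-247,26),mid=(408,-241,26),tail=(373,-234,26)).items():
        u,v=proj(f,X).round().astype(int); print(f,n,u,v,g[v,u,:].tolist())
E
```

```text
8.7 [ 394.02 -238.13  134.44] [[ 0.85 -0.19  0.49]
 [-0.17 -0.98 -0.09]
 [ 0.5  -0.   -0.87]] [-0.94  0.03 -0.99  0.15  0.34  2.47] [ 1.18 -0.13 -0.48] 0.5829624336991083
t5 tip 353 185 [120, 13, 117]
t5 blade 349 209 [120, 8, 198]
t5 shoulder 348 224 [116, 10, 175]
t5 mid 346 238 [125, 11, 145]
t5 tail 344 253 [120, 19, 55]
s5 tip 306 187 [75, 3, 181]
s5 blade 320 194 [2, 107, 95]
s5 shoulder 329 194 [5, 132, 112]
s5 mid 338 199 [5, 135, 113]
s5 tail 347 205 [6, 134, 112]
```

arm_command --motion '[{"tx": 0, "ty": 0, "tz": -25, "rx": 0, "ry": 0, "rz": 0, "fingers": 50}, {"tx": 0, "ty": 0, "tz": -25, "rx": 0, "ry": 0, "rz": 0, "fingers": 50}, {"tx": 0, "ty": 0, "tz": -25, "rx": 0, "ry": 0, "rz": 0, "fingers": 50}, {"tx": 0, "ty": 0, "tz": -20, "rx": 0, "ry": 0, "rz": 0, "fingers": 50}, {"tx": 0, "ty": 0, "tz": -10, "rx": 0, "ry": 0, "rz": 0, "fingers": 50}, {"tx": 0, "ty": 0, "tz": -5, "rx": 0, "ry": 0, "rz": 0, "fingers": 50}, {"tx": 0, "ty": 0, "tz": 0, "rx": 0, "ry": 0, "rz": 0, "fingers": 50}]'

```text
clock: 9.4
tcp_pos: [393.7, -238.5, 24.1]
ee_rot: [[0.851, -0.196, 0.488], [-0.171, -0.981, -0.095], [0.497, -0.002, -0.868]]
wrist_force: [0.5, 0.8, 0.5]
grip_width: 0.581
grip_force: 0.0
```

arm_command --newtons 25 --motion '[{"tx": 0, "ty": 0, "tz": 0, "rx": 0, "ry": 0, "rz": 0, "fingers": 10}, {"tx": 0, "ty": 0, "tz": 0, "rx": 0, "ry": 0, "rz": 0, "fingers": 10}, {"tx": 0, "ty": 0, "tz": 0, "rx": 0, "ry": 0, "rz": 0, "fingers": 10}, {"tx": 0, "ty": 0, "tz": 0, "rx": 0, "ry": 0, "rz": 0, "fingers": 10}, {"tx": 0, "ty": 0, "tz": 0, "rx": 0, "ry": 0, "rz": 0, "fingers": 10}, {"tx": 0, "ty": 0, "tz": 0, "rx": 0, "ry": 0, "rz": 0, "fingers": 10}]'

```text
clock: 10.0
tcp_pos: [394.3, -239.4, 25.6]
ee_rot: [[0.849, -0.197, 0.49], [-0.17, -0.98, -0.098], [0.5, -0.0, -0.866]]
wrist_force: [-3.1, 1.4, 8.3]
grip_width: 0.23
grip_force: 25.9
```

The grip is on (19.6 mm opening), but the fingertips press lightly on the bench. Reopen, raise 2.5 mm, and grip again.

arm_command --newtons 80 --motion '[{"tx": 0, "ty": 0, "tz": 0, "rx": 0, "ry": 0, "rz": 0, "fingers": 32}, {"tx": 0, "ty": 0, "tz": 0, "rx": 0, "ry": 0, "rz": 0, "fingers": 32}, {"tx": 0, "ty": 0, "tz": 2.5, "rx": 0, "ry": 0, "rz": 0, "fingers": 32}, {"tx": 0, "ty": 0, "tz": 0, "rx": 0, "ry": 0, "rz": 0, "fingers": 32}, {"tx": 0, "ty": 0, "tz": 0, "rx": 0, "ry": 0, "rz": 0, "fingers": 10}, {"tx": 0, "ty": 0, "tz": 0, "rx": 0, "ry": 0, "rz": 0, "fingers": 10}, {"tx": 0, "ty": 0, "tz": 0, "rx": 0, "ry": 0, "rz": 0, "fingers": 10}, {"tx": 0, "ty": 0, "tz": 0, "rx": 0, "ry": 0, "rz": 0, "fingers": 10}]'

```text
clock: 10.8
tcp_pos: [393.8, -239.0, 27.7]
ee_rot: [[0.85, -0.197, 0.489], [-0.171, -0.98, -0.097], [0.499, -0.001, -0.867]]
wrist_force: [-7.6, 2.7, 14.9]
grip_width: 0.209
grip_force: 77.8
```

Firm grip; the residual load comes from the pads' forward swing. Lift straight up, then swing the gauge around to the coater.

arm_command --motion '[{"tx": 0, "ty": 0, "tz": 5, "rx": 0, "ry": 0, "rz": 0, "fingers": 10}, {"tx": 0, "ty": 0, "tz": 15, "rx": 0, "ry": 0, "rz": 0, "fingers": 10}, {"tx": 0, "ty": 0, "tz": 25, "rx": 0, "ry": 0, "rz": 0, "fingers": 10}, {"tx": 0, "ty": 0, "tz": 25, "rx": 0, "ry": 0, "rz": 0, "fingers": 10}, {"tx": 0, "ty": 0, "tz": 22, "rx": 0, "ry": 0, "rz": 0, "fingers": 10}, {"tx": 0, "ty": 0, "tz": 0, "rx": 0, "ry": 0, "rz": 0, "fingers": 10}]'

```text
clock: 11.4
tcp_pos: [394.9, -240.3, 122.1]
ee_rot: [[0.848, -0.197, 0.491], [-0.169, -0.98, -0.1], [0.501, 0.002, -0.865]]
wrist_force: [-0.2, -0.8, -0.8]
grip_width: 0.213
grip_force: 78.6
```

arm_command --motion '[{"tx": 5.4, "ty": 16, "tz": 0, "rx": 0, "ry": 0, "rz": 0.1207, "fingers": 10}, {"tx": 5.4, "ty": 16, "tz": 0, "rx": 0, "ry": 0, "rz": 0.1207, "fingers": 10}, {"tx": 5.4, "ty": 16, "tz": 0, "rx": 0, "ry": 0, "rz": 0.1207, "fingers": 10}, {"tx": 5.4, "ty": 16, "tz": 0, "rx": 0, "ry": 0, "rz": 0.1207, "fingers": 10}, {"tx": 5.4, "ty": 16, "tz": 0, "rx": 0, "ry": 0, "rz": 0.1207, "fingers": 10}, {"tx": 5.4, "ty": 16, "tz": 0, "rx": 0, "ry": 0, "rz": 0.1207, "fingers": 10}, {"tx": 5.4, "ty": 16, "tz": 0, "rx": 0, "ry": 0, "rz": 0.1207, "fingers": 10}, {"tx": 5.4, "ty": 16, "tz": 0, "rx": 0, "ry": 0, "rz": 0.1207, "fingers": 10}, {"tx": 5.4, "ty": 16, "tz": 0, "rx": 0, "ry": 0, "rz": 0.1207, "fingers": 10}, {"tx": 5.4, "ty": 16, "tz": 0, "rx": 0, "ry": 0, "rz": 0.1207, "fingers": 10}, {"tx": 5.4, "ty": 16, "tz": 0, "rx": 0, "ry": 0, "rz": 0.1207, "fingers": 10}, {"tx": 5.4, "ty": 16, "tz": 0, "rx": 0, "ry": 0, "rz": 0.1207, "fingers": 10}, {"tx": 5.4, "ty": 16, "tz": 0, "rx": 0, "ry": 0, "rz": 0.1207, "fingers": 10}, {"tx": 5.4, "ty": 15, "tz": 0, "rx": 0, "ry": 0, "rz": 0.1207, "fingers": 10}, {"tx": 0, "ty": 0, "tz": 0, "rx": 0, "ry": 0, "rz": 0, "fingers": 10}, {"tx": 0, "ty": 0, "tz": 0, "rx": 0, "ry": 0, "rz": 0, "fingers": 10}]'

```text
clock: 13.0
tcp_pos: [469.0, -15.6, 118.1]
ee_rot: [[0.071, 0.997, 0.037], [0.864, -0.08, 0.497], [0.498, -0.003, -0.867]]
wrist_force: [-0.3, -0.6, -0.9]
grip_width: 0.212
grip_force: 78.6
```

```bash
python3 - <<'E'
from fit import *
shot('scene','s6'); shot('top','t6')
np.set_printoptions(precision=4,suppress=True)
o=bot.observe(); print(o['clock'],o['tcp_pos'],o['ee_rot'],o['joints'],o['wrist_force'],o['grip_width'],o['grip_force'])
e=np.array([.0805,.9968,0]);p=o['tcp_pos']
tip=p+149.3*e-[0,0,27]; sh=p+49.3*e-[0,0,27]; tl=p-20.7*e-[0,0,1]
for f in('s6','t6'): print(f,'tip,sh,tail',proj(f,tip),proj(f,sh),proj(f,tl))
a=cv2.imread('pics/s6.png')[130:300,150:350]; b=cv2.imread('pics/t6.png')[160:265,135:305]
c=np.zeros((590,800,3),np.uint8); c[:340,:400]=cv2.resize(a,(400,340),interpolation=2); c[:247,400:]=cv2.resize(b,(400,247),interpolation=2); cv2.imwrite('pics/v6.png',c[:345])
E
```

```text
13.1 [468.7139 -16.1402 118.6272] [[ 0.0717  0.9967  0.0382]
 [ 0.864  -0.0812  0.4969]
 [ 0.4984 -0.0027 -0.867 ]] [-0.502   0.4413 -0.4409  0.9215  0.4712  1.0947] [-0.2313  0.0581 -0.7743] 0.21200061284852367 78.60761046409607
s6 tip,sh,tail [223.6799 229.5897] [255.4757 212.6311] [275.655  193.2143]
t6 tip,sh,tail [187.4241 208.713 ] [230.2275 211.0881] [260.1151 211.4664]
```

arm_command --motion '[{"tx": 0.9, "ty": 0, "tz": -20, "rx": 0, "ry": 0, "rz": 0, "fingers": 10}, {"tx": 0, "ty": 0, "tz": -20, "rx": 0, "ry": 0, "rz": 0, "fingers": 10}, {"tx": 0, "ty": 0, "tz": -12, "rx": 0, "ry": 0, "rz": 0, "fingers": 10}, {"tx": 0, "ty": 0, "tz": -6, "rx": 0, "ry": 0, "rz": 0, "fingers": 10}, {"tx": 0, "ty": 0, "tz": -2, "rx": 0, "ry": 0, "rz": 0, "fingers": 10}, {"tx": 0, "ty": 0, "tz": 0, "rx": 0, "ry": 0, "rz": 0, "fingers": 10}, {"tx": 0, "ty": 0, "tz": 0, "rx": 0, "ry": 0, "rz": 0, "fingers": 10}]'

```text
clock: 13.8
tcp_pos: [470.7, -16.1, 59.8]
ee_rot: [[0.069, 0.997, 0.039], [0.864, -0.079, 0.496], [0.498, -0.0, -0.867]]
wrist_force: [-0.6, -0.5, -0.8]
grip_width: 0.207
grip_force: 78.7
```

arm_command --motion '[{"tx": 0, "ty": 0, "tz": -1, "rx": 0, "ry": 0, "rz": 0, "fingers": 10}, {"tx": 0, "ty": 0, "tz": 0, "rx": 0, "ry": 0, "rz": 0, "fingers": 10}]'

```text
clock: 14.0
tcp_pos: [470.6, -16.0, 58.6]
ee_rot: [[0.069, 0.997, 0.039], [0.864, -0.079, 0.497], [0.498, -0.001, -0.867]]
wrist_force: [-0.1, 0.2, -0.8]
grip_width: 0.214
grip_force: 78.7
```

arm_command --motion '[{"tx": 0, "ty": 0, "tz": -1, "rx": 0, "ry": 0, "rz": 0, "fingers": 10}, {"tx": 0, "ty": 0, "tz": 0, "rx": 0, "ry": 0, "rz": 0, "fingers": 10}]'

```text
clock: 14.2
tcp_pos: [470.3, -15.9, 57.3]
ee_rot: [[0.069, 0.997, 0.038], [0.864, -0.079, 0.497], [0.498, -0.001, -0.867]]
wrist_force: [-0.4, -0.0, -1.0]
grip_width: 0.212
grip_force: 78.7
```

arm_command --motion '[{"tx": 0, "ty": 0, "tz": -0.7, "rx": 0, "ry": 0, "rz": 0, "fingers": 10}, {"tx": 0, "ty": 0, "tz": 0, "rx": 0, "ry": 0, "rz": 0, "fingers": 10}]'

```text
clock: 14.4
tcp_pos: [470.3, -15.9, 56.5]
ee_rot: [[0.069, 0.997, 0.038], [0.864, -0.079, 0.497], [0.498, -0.001, -0.867]]
wrist_force: [-0.6, 0.4, -2.0]
grip_width: 0.214
grip_force: 78.7
```

arm_command --motion '[{"tx": 0, "ty": 0, "tz": -0.5, "rx": 0, "ry": 0, "rz": 0, "fingers": 10}, {"tx": 0, "ty": 0, "tz": 0, "rx": 0, "ry": 0, "rz": 0, "fingers": 10}]'

```text
clock: 14.6
tcp_pos: [470.3, -15.9, 56.0]
ee_rot: [[0.069, 0.997, 0.038], [0.864, -0.079, 0.497], [0.498, -0.001, -0.867]]
wrist_force: [0.5, 0.7, -0.7]
grip_width: 0.211
grip_force: 78.7
```

arm_command --motion '[{"tx": 0, "ty": 0, "tz": -0.5, "rx": 0, "ry": 0, "rz": 0, "fingers": 10}, {"tx": 0, "ty": 0, "tz": 0, "rx": 0, "ry": 0, "rz": 0, "fingers": 10}]'

```text
clock: 14.8
tcp_pos: [470.4, -16.0, 55.6]
ee_rot: [[0.069, 0.997, 0.038], [0.864, -0.079, 0.497], [0.498, -0.001, -0.867]]
wrist_force: [-0.2, -1.2, 0.0]
grip_width: 0.213
grip_force: 78.9
```

arm_command --motion '[{"tx": 0, "ty": 0, "tz": -0.5, "rx": 0, "ry": 0, "rz": 0, "fingers": 10}, {"tx": 0, "ty": 0, "tz": 0, "rx": 0, "ry": 0, "rz": 0, "fingers": 10}]'

```text
clock: 15.0
tcp_pos: [470.4, -16.0, 55.2]
ee_rot: [[0.069, 0.997, 0.038], [0.864, -0.079, 0.497], [0.498, -0.001, -0.867]]
wrist_force: [-0.3, -1.1, 2.8]
grip_width: 0.211
grip_force: 79.0
```

arm_command --motion '[{"tx": 0, "ty": 0, "tz": -0.5, "rx": 0, "ry": 0, "rz": 0, "fingers": 10}, {"tx": 0, "ty": 0, "tz": 0, "rx": 0, "ry": 0, "rz": 0, "fingers": 10}]'

```text
clock: 15.2
tcp_pos: [470.4, -16.1, 54.8]
ee_rot: [[0.069, 0.997, 0.039], [0.864, -0.079, 0.497], [0.498, -0.001, -0.867]]
wrist_force: [-1.5, -3.6, 4.7]
grip_width: 0.215
grip_force: 79.4
```

```bash
python3 - <<'E'
from fit import *
o=bot.observe(); print(o['clock'],o['tcp_pos'],o['ee_rot'],o['wrist_force'],o['wrist_torque'])
E
```

```text
15.2 [470.45 -16.07  54.77] [[ 0.07  1.    0.04]
 [ 0.86 -0.08  0.5 ]
 [ 0.5  -0.   -0.87]] [-1.52 -3.62  4.71] [-0.18  0.33  0.25]
```

Contact with the plate came at TCP z≈55.5, as predicted. Ease the pressure and slide in.

arm_command --motion '[{"tx": 0, "ty": 0, "tz": 0.6, "rx": 0, "ry": 0, "rz": 0, "fingers": 10}, {"tx": 0.3, "ty": 4, "tz": 0, "rx": 0, "ry": 0, "rz": 0, "fingers": 10}, {"tx": 0.3, "ty": 4, "tz": 0, "rx": 0, "ry": 0, "rz": 0, "fingers": 10}, {"tx": 0.3, "ty": 4, "tz": 0, "rx": 0, "ry": 0, "rz": 0, "fingers": 10}, {"tx": 0.3, "ty": 4, "tz": 0, "rx": 0, "ry": 0, "rz": 0, "fingers": 10}]'

```text
clock: 15.7
tcp_pos: [471.7, 0.4, 55.3]
ee_rot: [[0.069, 0.997, 0.038], [0.864, -0.079, 0.497], [0.498, -0.001, -0.867]]
wrist_force: [0.6, -3.6, 3.7]
grip_width: 0.212
grip_force: 79.3
```

arm_command --motion '[{"tx": 0.3, "ty": 4, "tz": 0, "rx": 0, "ry": 0, "rz": 0, "fingers": 10}, {"tx": 0.3, "ty": 4, "tz": 0, "rx": 0, "ry": 0, "rz": 0, "fingers": 10}, {"tx": 0.3, "ty": 4, "tz": 0, "rx": 0, "ry": 0, "rz": 0, "fingers": 10}, {"tx": 0.3, "ty": 4, "tz": 0, "rx": 0, "ry": 0, "rz": 0, "fingers": 10}]'

```text
clock: 16.1
tcp_pos: [473.0, 16.2, 55.3]
ee_rot: [[0.069, 0.997, 0.039], [0.864, -0.079, 0.497], [0.498, -0.001, -0.867]]
wrist_force: [0.2, -5.1, 6.9]
grip_width: 0.213
grip_force: 79.6
```

arm_command --motion '[{"tx": 0.3, "ty": 3, "tz": 0, "rx": 0, "ry": 0, "rz": 0, "fingers": 10}, {"tx": 0.2, "ty": 3, "tz": 0, "rx": 0, "ry": 0, "rz": 0, "fingers": 10}, {"tx": 0.2, "ty": 2, "tz": 0, "rx": 0, "ry": 0, "rz": 0, "fingers": 10}, {"tx": 0.2, "ty": 2, "tz": 0, "rx": 0, "ry": 0, "rz": 0, "fingers": 10}]'

```text
clock: 16.5
tcp_pos: [474.0, 26.1, 55.4]
ee_rot: [[0.069, 0.997, 0.039], [0.865, -0.079, 0.496], [0.498, -0.001, -0.867]]
wrist_force: [-1.4, -6.0, 7.0]
grip_width: 0.215
grip_force: 79.9
```

arm_command --motion '[{"tx": 0, "ty": 0, "tz": 0.6, "rx": 0, "ry": 0, "rz": 0, "fingers": 10}, {"tx": 0, "ty": 0, "tz": 0, "rx": 0, "ry": 0, "rz": 0, "fingers": 10}]'

```text
clock: 16.7
tcp_pos: [473.3, 26.5, 55.7]
ee_rot: [[0.069, 0.997, 0.038], [0.864, -0.079, 0.497], [0.498, -0.002, -0.867]]
wrist_force: [-0.5, -0.1, 0.3]
grip_width: 0.213
grip_force: 78.8
```

```bash
python3 - <<'E'
from fit import *
o=bot.observe(); print(o['clock'],o['tcp_pos'],o['wrist_force'],o['wrist_torque'])
shot('scene','s7'); shot('top','t7')
a=cv2.imread('pics/s7.png')[170:290,160:320]; b=cv2.imread('pics/t7.png')[165:255,135:285]
c=np.zeros((600,800,3),np.uint8); c[:345,:460]=cv2.resize(a,(460,345),interpolation=2); c[348:588,:400]=cv2.resize(b,(400,240),interpolation=2); cv2.imwrite('pics/v7.png',c)
E
```

```text
16.7 [473.34  26.51  55.67] [-0.53 -0.09  0.29] [-0.41 -0.03 -0.03]
```

Nearly unloaded on the plate now; the tip is ~8 mm past the edge line. Advance in small steps watching the drag.

arm_command --motion '[{"tx": 0.2, "ty": 2, "tz": 0, "rx": 0, "ry": 0, "rz": 0, "fingers": 10}, {"tx": 0.2, "ty": 2, "tz": 0, "rx": 0, "ry": 0, "rz": 0, "fingers": 10}]'

```text
clock: 17.0
tcp_pos: [474.0, 30.1, 55.7]
ee_rot: [[0.069, 0.997, 0.038], [0.864, -0.079, 0.497], [0.498, -0.002, -0.867]]
wrist_force: [0.6, -1.0, 1.1]
grip_width: 0.213
grip_force: 79.1
```

arm_command --motion '[{"tx": 0.2, "ty": 2, "tz": 0, "rx": 0, "ry": 0, "rz": 0, "fingers": 10}, {"tx": 0.1, "ty": 1, "tz": 0, "rx": 0, "ry": 0, "rz": 0, "fingers": 10}]'

```text
clock: 17.2
tcp_pos: [474.2, 33.3, 55.7]
ee_rot: [[0.069, 0.997, 0.038], [0.864, -0.079, 0.497], [0.498, -0.002, -0.867]]
wrist_force: [-0.8, -1.8, 0.5]
grip_width: 0.211
grip_force: 79.1
```

arm_command --motion '[{"tx": 0.1, "ty": 1, "tz": 0, "rx": 0, "ry": 0, "rz": 0, "fingers": 10}, {"tx": 0.1, "ty": 1, "tz": 0, "rx": 0, "ry": 0, "rz": 0, "fingers": 10}]'

```text
clock: 17.4
tcp_pos: [474.5, 35.2, 55.7]
ee_rot: [[0.069, 0.997, 0.038], [0.864, -0.079, 0.497], [0.498, -0.001, -0.867]]
wrist_force: [-0.7, -1.8, 0.3]
grip_width: 0.211
grip_force: 79.0
```

arm_command --motion '[{"tx": 0.1, "ty": 1, "tz": 0, "rx": 0, "ry": 0, "rz": 0, "fingers": 10}, {"tx": 0.1, "ty": 1, "tz": 0, "rx": 0, "ry": 0, "rz": 0, "fingers": 10}]'

```text
clock: 17.6
tcp_pos: [474.7, 37.2, 55.8]
ee_rot: [[0.069, 0.997, 0.038], [0.864, -0.079, 0.497], [0.498, -0.001, -0.867]]
wrist_force: [-0.7, -0.5, -0.3]
grip_width: 0.21
grip_force: 79.0
```

arm_command --motion '[{"tx": 0.1, "ty": 1, "tz": -0.1, "rx": 0, "ry": 0, "rz": 0, "fingers": 10}, {"tx": 0.1, "ty": 1, "tz": -0.1, "rx": 0, "ry": 0, "rz": 0, "fingers": 10}]'

```text
clock: 17.8
tcp_pos: [475.1, 39.0, 55.7]
ee_rot: [[0.069, 0.997, 0.039], [0.864, -0.079, 0.497], [0.498, -0.001, -0.867]]
wrist_force: [-0.3, -3.4, 3.4]
grip_width: 0.214
grip_force: 79.1
```

arm_command --motion '[{"tx": 0.1, "ty": 1, "tz": 0, "rx": 0, "ry": 0, "rz": 0, "fingers": 10}, {"tx": 0.1, "ty": 1, "tz": 0, "rx": 0, "ry": 0, "rz": 0, "fingers": 10}]'

```text
clock: 18.0
tcp_pos: [475.5, 40.7, 55.7]
ee_rot: [[0.069, 0.997, 0.039], [0.865, -0.079, 0.496], [0.497, -0.001, -0.867]]
wrist_force: [-1.1, -7.9, 5.9]
grip_width: 0.217
grip_force: 79.9
```

arm_command --motion '[{"tx": 0.1, "ty": 1, "tz": 0, "rx": 0, "ry": 0, "rz": 0, "fingers": 10}, {"tx": 0.1, "ty": 1, "tz": 0, "rx": 0, "ry": 0, "rz": 0, "fingers": 10}]'

```text
clock: 18.2
tcp_pos: [475.9, 41.6, 55.7]
ee_rot: [[0.069, 0.997, 0.039], [0.866, -0.079, 0.494], [0.496, -0.0, -0.869]]
wrist_force: [-3.6, -16.0, 10.3]
grip_width: 0.211
grip_force: 80.9
```

arm_command --motion '[{"tx": 0.1, "ty": 1, "tz": 0, "rx": 0, "ry": 0, "rz": 0, "fingers": 10}, {"tx": 0.1, "ty": 1, "tz": 0, "rx": 0, "ry": 0, "rz": 0, "fingers": 10}]'

```text
clock: 18.4
tcp_pos: [476.4, 42.5, 55.7]
ee_rot: [[0.069, 0.997, 0.04], [0.867, -0.08, 0.492], [0.493, 0.0, -0.87]]
wrist_force: [-6.6, -23.6, 14.4]
grip_width: 0.209
grip_force: 81.9
```

The drag has risen, partly from pressing down on the plate. Ease the vertical load and back the command off a little.

arm_command --motion '[{"tx": -0.3, "ty": -1, "tz": 0.5, "rx": 0, "ry": 0, "rz": 0, "fingers": 10}, {"tx": 0, "ty": 0, "tz": 0, "rx": 0, "ry": 0, "rz": 0, "fingers": 10}]'

```text
clock: 18.6
tcp_pos: [475.9, 42.5, 55.9]
ee_rot: [[0.069, 0.997, 0.039], [0.866, -0.08, 0.494], [0.495, -0.0, -0.869]]
wrist_force: [-1.2, -10.0, -0.6]
grip_width: 0.212
grip_force: 79.3
```

arm_command --motion '[{"tx": -0.2, "ty": 0, "tz": 0.3, "rx": 0, "ry": 0, "rz": 0, "fingers": 10}, {"tx": 0, "ty": 0, "tz": 0, "rx": 0, "ry": 0, "rz": 0, "fingers": 10}]'

```text
clock: 18.8
tcp_pos: [475.8, 42.5, 56.1]
ee_rot: [[0.069, 0.997, 0.039], [0.866, -0.08, 0.494], [0.495, -0.0, -0.869]]
wrist_force: [0.5, -9.6, -0.6]
grip_width: 0.209
grip_force: 79.2
```

Now ~9.6 N push along the slide, with vertical load neutral. Tiny settle down, then a final look.

arm_command --motion '[{"tx": 0, "ty": 0, "tz": -0.2, "rx": 0, "ry": 0, "rz": 0, "fingers": 10}, {"tx": 0, "ty": 0, "tz": 0, "rx": 0, "ry": 0, "rz": 0, "fingers": 10}, {"tx": 0, "ty": 0, "tz": 0, "rx": 0, "ry": 0, "rz": 0, "fingers": 10}]'

```text
clock: 19.1
tcp_pos: [475.8, 42.5, 55.9]
ee_rot: [[0.069, 0.997, 0.039], [0.866, -0.08, 0.494], [0.495, -0.0, -0.869]]
wrist_force: [-0.9, -9.6, -0.2]
grip_width: 0.211
grip_force: 79.2
```

```bash
python3 - <<'E'
from fit import *
shot('scene','s8'); shot('top','t8')
o=bot.observe(); print(o['clock'],o['tcp_pos'],o['wrist_force'],o['wrist_torque'],o['grip_force'])
p=o['tcp_pos'];e=np.array([.0805,.9968,0])
for f in('s8','t8'): print(f,'tip',proj(f,p+149.3*e-[0,0,27]),'shoulder',proj(f,p+49*e-[0,0,1.7]))
a=cv2.imread('pics/s8.png')[170:300,160:320]; b=cv2.imread('pics/t8.png')[165:255,135:275]
c=np.zeros((330,800,3),np.uint8); c[:325,:400]=cv2.resize(a,(400,325),interpolation=2); c[:257,400:]=cv2.resize(b,(400,257),interpolation=2); cv2.imwrite('pics/v8.png',c)
E
```

```text
19.2 [475.83  42.48  55.9 ] [ 0.81 -9.46 -0.65] [-2.26 -0.03 -0.11] 79.2319643497467
s8 tip [204.99 261.48] shoulder [237.41 234.47]
t8 tip [167.82 209.51] shoulder [207.16 210.56]
```

View pics/v8.png

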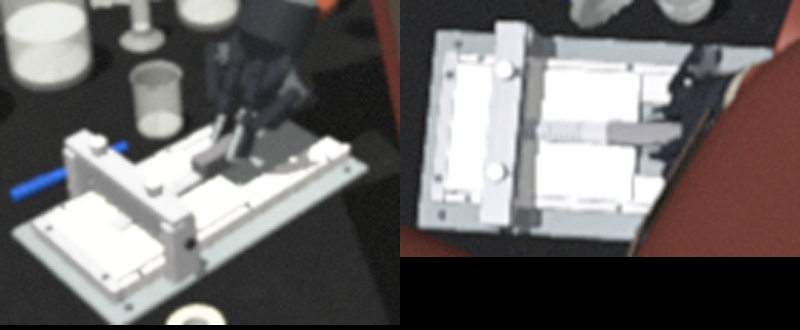

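The gauge lies straight on the plate under the middle of the knife; its tip shows beyond the bridge and the plate is still at the stop. The beaker, tape and marker are where they were. The hold is steady at ~9.5 N, so I'm handing in.

```bash
python3 -c "
from workcell import bot
print(bot.hand_in())"
```

```text
the job is handed in; nothing more can be done
None
```

The job is handed in at about 19 s of the 72 s: the plate is home against the stop and the gauge is held snug under the middle of the knife with about 9.5 N of push. The push peaked near 24 N just before I eased it, and I saw no sign of the knife being lifted; no verdict came back.

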